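# Snap the sprung filter cartridge into its holder

### The job

Fit the blue filter cartridge into the empty metal holder: squeeze its two black tabs together so that the spring pins at its ends draw in, lower it between the holder's two upright cheeks until it sits on the base plate, and let go so that both pins spring out into the slots of the cheeks. Leave the orange cartridge where it stands.

Things in the scene. Friction and masses are not known exactly. Their poses are not given: they have to be found in the camera images.
- blue_center (a point): Loose cartridge with BLUE housing, 34 (x) by 76 (y) by 30 mm high, 0.2 kg, upright; two black tabs on top, a steel pin at each end. This point: its centre, 38 mm above its flat underside, midway between the tabs. z up, y from pin to pin; a half turn makes no difference. Lift it by the squeezed tabs, gripped about 22 mm above this point, so that fingertips stay above the holder's cheeks.
- blue_pin (a joint): How far each blue pin is drawn in (m): 0 free, 0.016 fully, about 0.001 sprung home. Pinching the tabs along y draws both pins in equally; springs resist with 3 N (free) to 7 N per tab. Tabs: 24 mm wide (x), 31 to 76 mm above the underside, 66 mm over outer faces free, 34 squeezed. Pins: 10 mm thick, axis 16 mm above the underside, 120 mm over their ends free, 88 drawn in.
- seat (a point): Fixed empty holder: grey base plate 70 (x) by 150 (y) by 8 mm, two metal cheeks. This point: centre of the plate's top face, where the cartridge shall stand. z up, y from cheek to cheek. Cheeks: inner faces 106 mm apart, 52 mm wide (x), 34 mm high above this point; each has a recess 30 mm wide (x), 6 to 26 mm above this point, 6 mm deep. Pins must be drawn in 7 mm or more to pass.
- orange_center (a point): The other cartridge, same shape and size but with an ORANGE housing; its centre, 38 mm above its underside. It is to be left alone.

How it is judged:
At the end, for the whole second after the job is handed in: The blue cartridge stands upright on the holder's base plate (within 5 mm in height, 12 mm across, 6 mm along, 14 degrees in yaw and 7 degrees in tilt), both its pins sprung out into the recesses (drawn in less than 4 mm), at rest and released (x of blue_center in the frame of seat between -0.012 and 0.012 m and y of blue_center in the frame of seat between -0.006 and 0.006 m and z of blue_center in the frame of seat between 0.033 and 0.043 m and value of joint blue_pin below 0.004 m and angle between the y axis of blue_center and the y axis of seat, either way round below 0.25 rad and angle between blue_center's own z axis and vertical below 0.12 rad and linear speed of blue below 0.02 m/s); the robot touches nothing.
It fails at once if the orange cartridge is moved more than 30 mm (distance of orange_center from where it was at the start of the episode above 0.03 m).
It also fails if it takes over 35 s, if anything falls off the work surface, if the arm or the gripper's body presses on something with over 40 N, if the wrist force passes 120 N, or if a joint passes its speed limit or range.

### The arm

A 7-joint arm with a two-finger parallel gripper is mounted at the origin on a cart in front of the work surface, level with it; the furniture and walls round the work are solid. World frame = base frame: x ahead of the robot, y to its left, z up, the work surface at z = 0. Lengths are in m, angles in rad, forces in N, time in s.
With the tool pointing down it reaches from about 0.425 to 0.875 m from the base axis. Payload 4.7 kg.
Tool frame: the origin (TCP) lies between the finger pads; the fingertips stand 14 mm ahead of it and the grasp point (between the pads) lies 5 mm behind it; z points along the fingers, y is the line along which they close (so a half turn about z gives the same grasp; the last joint's range is limited). The gripper opens to 87 mm and grips with 3 to 60 N. Pads are 19 mm wide; open, the fingers measure 117 mm over their backs; the gripper's body (75 mm by 190 mm) begins 51 mm behind the grasp point.
Start: joints at [-1.265, 0.321, -0.07, 1.45, 0.023, 1.371, -0.057], TCP at [0.187, 0.623, 0.237] pointing down, gripper open.
Joint ranges: [-2.86, 2.86], [-0.3, 2.09], [-1.38, 1.24], [0.06, 2.45], [-1.56, 4.7], [0.09, 2.05], [-2.69, 2.69]. Speed limits (rad/s): [2.57, 2.57, 3.14, 3.14, 3.14, 3.14, 3.14].

### API

Orientations are given as a rotation vector (axis times angle).
In Python, from bench import ctrl gives the robot as it stands.
- The arm moves only by the tool step_arm, never from a script. Its argument "commands" is a list of rows, each an object with "travel": the shift along the tool's x, y, z in m, a list of three; "turn": the turn, a rotation vector about the tool's x, y, z in degrees, a list of three. A call has 1 to 5 rows; each row is the pose to reach, as a shift and turn from the pose commanded when the call began, along the tool's axes at that moment; what a row does not reach only later rows make up. A row lasts 1/10 s, in which the tool goes at most 50 mm and 8.59 degrees, less where a joint would pass 70% of its speed; a pose out of reach is approached as far as the arm can. A call with a gripper value outside its range is refused whole. "gripper" is the opening, from 0 (shut) to 1 (fully open), set as the call begins (left out, the last holds). The fingers move at their own pace and stop on an object; "force" is the grip in N (left out, the last holds). Time passes only in rows, so rows that repeat a pose let the fingers close. It gives the time, the measured TCP pose, the force, the opening and the grip force at its end, in the units of the state.
- ctrl.get_state(): the state, without advancing time (a new reading comes with each control period).
- ctrl.get_image(name): name is "side" or "top" or "wrist"; returns the picture (420x560x3 uint8, red, green, blue); there is no depth.
- ctrl.camera_model(name): a dict with "fx", "fy", "cx", "cy" (pixels), "R" (3x3) and "t" (3): a world point X has camera coordinates R X + t; the wrist camera has in their place "T_tool_cam" (4x4, takes a point from camera to tool coordinates, whose origin is the TCP and whose axes are the flange's). Camera axes: x right, y down, z forward; pixel columns grow to the right and rows downward; lengths in m; the calibration is good to about 2 mm. A picture is of the moment at which its call begins: read the wrist's pose just before it. camera_model takes no time and is no camera call.
- ctrl.close_job(): hands the job in; it is judged then, once.
The state is a dict: "time": time; "joint_positions": joint angles; "qd": joint speeds; "joint_torque": joint torques, N m; "position": TCP position; "tool_rot": TCP orientation; "ft_force": force on the tool from outside, world axes, zero at the start; "torque": the same for the moment, N m; "grip_width": opening from 0.0 (shut) to 1.0 (fully open); "grip_force": force on a finger pad.
Only numpy, scipy, OpenCV 4.12 (cv2) and the standard library are available. Lean on these libraries where they do the work, as an engineer would, in place of code of your own. Each camera call takes 0.05 s, during which the arm holds its last target. There are 200 camera calls.

## Working session

There is one attempt and no reset: what is moved stays moved. The work goes in short steps, Python scripts to look and compute and a tool call to move; the robot and the scene stay as the last step left them, time stands still between calls to the robot, and variables do not carry over. Pictures are saved under pics/ and viewed, at most 10 in all, crops included, and the job is handed in when it is done.

Besides the shell and the picture viewer there is one more tool, called after "Call:" as name(argument=value, ...) on one line, values as JSON. step_arm: Moves the arm, as the interface text tells. Its arguments: {"type":"object","properties":{"commands":{"type":"array"},"gripper":{"type":"number"},"force":{"type":"number"}},"required":["commands"]}

```bash
mkdir -p pics; ls; python3 - <<'E'
from bench import ctrl
import cv2,json
s=ctrl.get_state();print({k:s[k] for k in('time','position','tool_rot','grip_width')})
for n in('top','side'):
    m=ctrl.camera_model(n);print(n,m)
    cv2.imwrite(f'pics/{n}0.png',cv2.resize(ctrl.get_image(n)[:,:,::-1],(800,600),interpolation=cv2.INTER_CUBIC))
print(ctrl.camera_model('wrist'))
E
```

```text
pics
{'time': 0.0, 'position': array([0.18686957, 0.62200897, 0.235431  ]), 'tool_rot': array([-4.56546492e-01, -3.10807754e+00,  3.05511414e-03]), 'grip_width': 0.9974049929935401}
top {'fx': 418.54666975713724, 'fy': 418.54666975713724, 'cx': 286.269513585547, 'cy': 203.58710406138115, 'R': array([[-0.02430209, -0.99964342,  0.01106504],
       [-0.99225895,  0.02277126, -0.12208048],
       [ 0.12178498, -0.01394619, -0.99245852]]), 't': array([0.0059486 , 0.53058566, 0.91880765])}
side {'fx': 423.64085983481283, 'fy': 423.64085983481283, 'cx': 281.83171569809673, 'cy': 213.46808890705645, 'R': array([[-0.98576132, -0.16677894,  0.02143375],
       [-0.10644338,  0.52024371, -0.84735842],
       [ 0.13017077, -0.83757464, -0.53058864]]), 't': array([0.50952494, 0.09598974, 1.03460868])}
{'fx': 303.60551271114645, 'fy': 303.60551271114645, 'cx': 282.7692186473749, 'cy': 203.53542722933227, 'T_tool_cam': array([[-1.58562591e-03, -9.64553740e-01, -2.63881730e-01,
         7.11973242e-02],
       [ 9.99998742e-01, -1.54104401e-03, -3.75941728e-04,
        -2.91503692e-04],
       [-4.40373589e-05, -2.63881994e-01,  9.64554971e-01,
        -1.48413626e-01],
       [ 0.00000000e+00,  0.00000000e+00,  0.00000000e+00,
         1.00000000e+00]])}
```

View pics/top0.png

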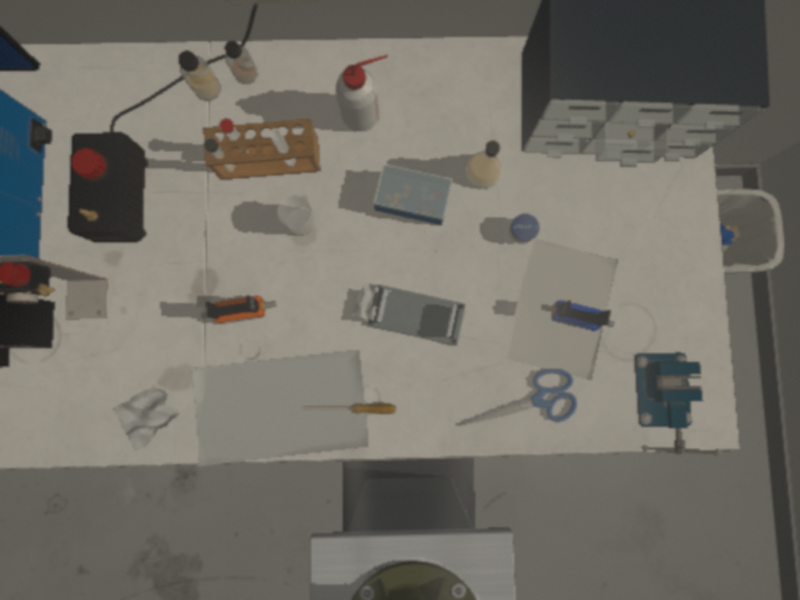

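View pics/side0.png

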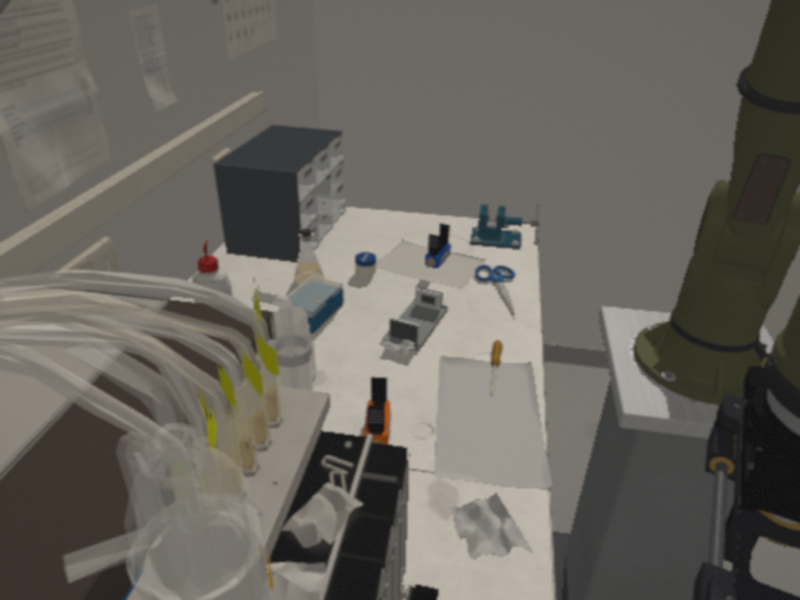

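The top view shows blue at about (582,315), the holder at (417,315) and orange at (237,308), in 800x600 px. I'll enlarge blue and the holder.

```bash
python3 - <<'E'
import cv2
from bench import ctrl
im=ctrl.get_image('top')[:,:,::-1]
# two crops stacked, scale 8: x0..x0+90
a=cv2.resize(im[190:250,245:335],None,fx=8,fy=8,interpolation=cv2.INTER_CUBIC)[:300*2]
b=cv2.resize(im[200:240,370:440],None,fx=8,fy=8,interpolation=cv2.INTER_CUBIC)
cv2.imwrite('pics/seat.png',a);cv2.imwrite('pics/blue.png',b)
E
```

```text
(no output)
```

View pics/seat.png

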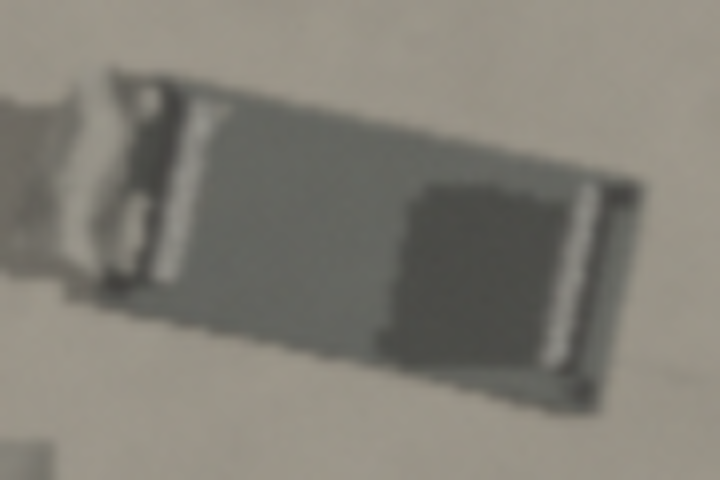

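View pics/blue.png

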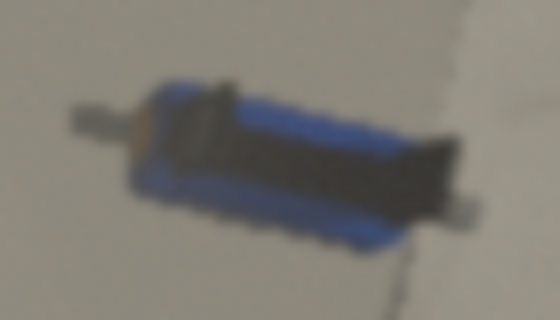

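The holder crop shows plate corners at (645,183), (598,412) and (65,293), with cheek tops at (183,195) and (573,275). The blue crop shows pin ends at (70,120) and (480,212).

```bash
cat > h.py <<'E'
import numpy as np, cv2
from bench import ctrl
from scipy.spatial.transform import Rotation as Ro
def ray(m,u,v,z,R=None,t=None):
    R=m['R'] if R is None else R; t=m['t'] if t is None else t
    d=R.T@np.array([(u-m['cx'])/m['fx'],(v-m['cy'])/m['fy'],1]); o=-R.T@t
    return o+d*(z-o[2])/d[2]
def proj(m,X,R=None,t=None):
    R=m['R'] if R is None else R; t=m['t'] if t is None else t
    c=R@X+t; return np.array([c[0]/c[2]*m['fx']+m['cx'],c[1]/c[2]*m['fy']+m['cy']])
def wristRt():
    s=ctrl.get_state();m=ctrl.camera_model('wrist')
    T=np.eye(4);T[:3,:3]=Ro.from_rotvec(s['tool_rot']).as_matrix();T[:3,3]=s['position']
    W=np.linalg.inv(T@m['T_tool_cam']);return m,W[:3,:3],W[:3,3]
E
python3 - <<'E'
from h import *
m=ctrl.camera_model('top')
P=lambda x0,y0,u,v,z:ray(m,x0+(u+.5)/8-.5,y0+(v+.5)/8-.5,z)
def rep(n,a,b):
    d=a-b;print(n,'mid',((a+b)/2).round(4),'len',np.linalg.norm(d).round(4),'yaw',np.degrees(np.arctan2(-d[0],d[1])).round(1))
rep('pins',P(370,200,70,120,.016),P(370,200,480,212,.016))
rep('cheeks',P(245,190,183,195,.042),P(245,190,573,275,.042))
rep('plate diag',P(245,190,65,293,.008),P(245,190,645,183,.008))
rep('plate edge',P(245,190,645,183,.008),P(245,190,598,412,.008))
rep('plate ledge',P(245,190,65,293,.008),P(245,190,598,412,.008))
s=ctrl.get_state();print(Ro.from_rotvec(s['tool_rot']).as_matrix().round(3))
E
```

```text
pins mid [ 0.4875 -0.2774  0.016 ] len 0.1207 yaw -14.1
cheeks mid [ 0.4945 -0.018   0.042 ] len 0.1115 yaw -13.0
plate diag mid [ 0.4967 -0.0125  0.008 ] len 0.1714 yaw 9.4
plate edge mid [ 0.4777 -0.089   0.008 ] len 0.0679 yaw -103.6
plate ledge mid [ 0.4637 -0.0045  0.008 ] len 0.1578 yaw -13.9
[[-0.958  0.288 -0.   ]
 [ 0.288  0.958 -0.001]
 [-0.    -0.001 -1.   ]]
```

Call:
step_arm(commands=[{"travel": [-0.035, -0.028, 0], "turn": [0, 0, 0]}, {"travel": [-0.07, -0.056, 0], "turn": [0, 0, 0]}, {"travel": [-0.105, -0.084, 0], "turn": [0, 0, -1]}, {"travel": [-0.14, -0.112, 0], "turn": [0, 0, -2]}, {"travel": [-0.175, -0.14, 0], "turn": [0, 0, -2.6]}], gripper=1)

```text
time: 0.65
position: [0.3151, 0.4363, 0.2363]
tool_rot: [-0.385, -3.118, 0.0]
ft_force: [0.3, -0.3, -0.9]
grip_width: 1.0
grip_force: 0.0
```

Call:
step_arm(commands=[{"travel": [-0.033, -0.034, 0]}, {"travel": [-0.066, -0.068, 0]}, {"travel": [-0.099, -0.102, 0]}, {"travel": [-0.132, -0.136, 0]}, {"travel": [-0.165, -0.17, 0]}])

```text
$.commands[0]: bad value
```

Call:
step_arm(commands=[{"travel": [-0.018, -0.045, 0]}, {"travel": [-0.03, -0.09, 0]}, {"travel": [-0.03, -0.135, 0]}, {"travel": [-0.03, -0.18, 0]}, {"travel": [-0.03, -0.225, 0]}])

```text
$.commands[0]: bad value
```

Call:
step_arm(commands=[{"travel": [-0.033, -0.034, 0], "turn": [0, 0, 0]}, {"travel": [-0.066, -0.068, 0], "turn": [0, 0, 0]}, {"travel": [-0.099, -0.102, 0], "turn": [0, 0, 0]}, {"travel": [-0.132, -0.136, 0], "turn": [0, 0, 0]}, {"travel": [-0.165, -0.17, 0], "turn": [0, 0, 0]}])

```text
time: 1.15
position: [0.4334, 0.2311, 0.2365]
tool_rot: [0.386, 3.118, 0.001]
ft_force: [1.1, 0.6, 0.3]
grip_width: 1.002
grip_force: 0.0
```

Call:
step_arm(commands=[{"travel": [-0.018, -0.045, 0], "turn": [0, 0, 0]}, {"travel": [-0.03, -0.09, 0], "turn": [0, 0, 0]}, {"travel": [-0.03, -0.135, 0], "turn": [0, 0, 0]}, {"travel": [-0.03, -0.18, 0], "turn": [0, 0, 0]}, {"travel": [-0.03, -0.225, 0], "turn": [0, 0, 0]}])

```text
time: 1.65
position: [0.4063, 0.0057, 0.2363]
tool_rot: [-0.386, -3.118, -0.0]
ft_force: [0.2, 0.6, -0.7]
grip_width: 1.0
grip_force: 0.0
```

```bash
python3 - <<'E'
from h import *
m,R,t=wristRt(); im=ctrl.get_image('wrist')[:,:,::-1]
u=proj(m,np.array([.495,-.017,.02]),R,t);print(u)
np.savez('w1.npz',R=R,t=t)
x,y=(u-[100,75]).round().astype(int);x=max(x,0);y=max(y,0);print('crop origin',x,y)
cv2.imwrite('pics/w1.png',cv2.resize(im[y:y+150,x:x+200],None,fx=4,fy=4,interpolation=cv2.INTER_CUBIC))
E
```

```text
[282.8933802  250.30852433]
crop origin 183 175
```

View pics/w1.png

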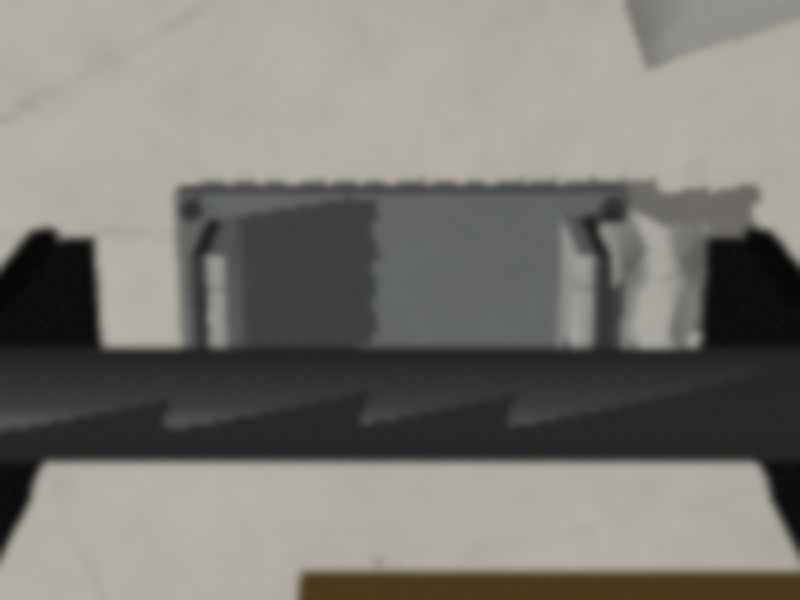

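Call:
step_arm(commands=[{"travel": [-0.021, -0.04, 0], "turn": [0, 0, 0]}, {"travel": [-0.042, -0.08, 0], "turn": [0, 0, 0]}, {"travel": [-0.063, -0.12, 0], "turn": [0, 0, 0]}, {"travel": [-0.084, -0.16, 0], "turn": [0, 0, 0]}, {"travel": [-0.1, -0.2, 0], "turn": [0, 0, 0]}])

```text
time: 2.2
position: [0.4558, -0.2124, 0.2368]
tool_rot: [0.385, 3.117, 0.0]
ft_force: [1.8, 0.5, -0.7]
grip_width: 0.998
grip_force: 0.0
```

The wrist view shows the plate's far edge at row 187 from x=178, and cheek tops centred at x≈215 and 585. The crumpled paper stays outside the +y cheek.

```bash
python3 - <<'E'
from h import *
m=ctrl.camera_model('wrist');w=np.load('w1.npz')
P=lambda u,v,z:ray(m,183+(u+.5)/4-.5,175+(v+.5)/4-.5,z,w['R'],w['t'])
a=P(178,187,.008);b=P(620,187,.008);c=P(585,295,.042);d=P(215,295,.042)
for n,p in zip('abcd',(a,b,c,d)):print(n,p.round(4))
e=b-a;print('yaw edge',np.degrees(np.arctan2(-e[0],e[1])),'cheek dist',np.linalg.norm(c-d),'cheekmid',(c+d)/2)
yw=np.radians(-13.9);Y=np.array([-np.sin(yw),np.cos(yw),0]);X=np.array([np.cos(yw),np.sin(yw),0])
for n,q in (('top est',[.4957,-.0162,0]),('corner est',a-.035*X+.075*Y),('cheekmid',(c+d)/2)):print(n,np.dot(q,X),np.dot(q,Y),q)
m,R,t=wristRt(); im=ctrl.get_image('wrist')[:,:,::-1]
u=proj(m,np.array([.4875,-.2774,.03]),R,t);print(u)
np.savez('w2.npz',R=R,t=t)
x,y=(u-[80,75]).round().astype(int);x=max(x,0);y=max(y,0);print('crop origin',x,y)
cv2.imwrite('pics/w2.png',cv2.resize(im[y:y+150,x:x+160],None,fx=4,fy=4,interpolation=cv2.INTER_CUBIC))
E
```

```text
a [ 0.4426 -0.0789  0.008 ]
b [0.4781 0.0611 0.008 ]
c [0.4968 0.0404 0.042 ]
d [ 0.4691 -0.069   0.042 ]
yaw edge -14.214163833944225 cheek dist 0.1128063682728472 cheekmid [ 0.48292604 -0.01429356  0.042     ]
top est 0.48507585420644084 0.10335543365441294 [0.4957, -0.0162, 0]
corner est 0.41360446726270683 0.10470007343992686 [0.42664457 0.0022747  0.008     ]
cheekmid 0.4722179814004682 0.10213737843579676 [ 0.48292604 -0.01429356  0.042     ]
[238.17771947 219.55457838]
crop origin 158 145
```

View pics/w2.png

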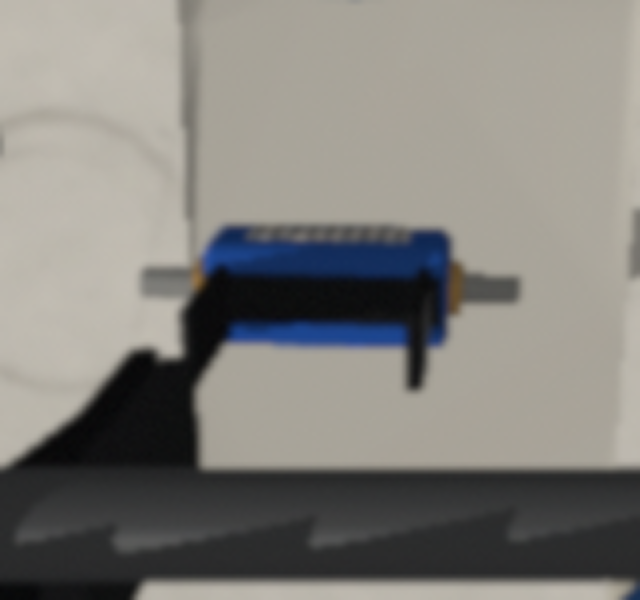

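The blue pin ends are at (141,282) and (519,290) in this crop. The cartridge is upright and its tabs are clear.

```bash
python3 - <<'E'
from h import *
m=ctrl.camera_model('wrist');w=np.load('w2.npz')
P=lambda u,v,z:ray(m,158+(u+.5)/4-.5,145+(v+.5)/4-.5,z,w['R'],w['t'])
a=P(141,282,.016);b=P(519,290,.016);e=b-a
print('mid',(a+b)/2,'len',np.linalg.norm(e),'yaw',np.degrees(np.arctan2(-e[0],e[1])))
h1=P(213,232,.03);h2=P(449,235,.03);print('housing near edge',np.linalg.norm(h1-h2),(h1+h2)/2)
T1=P(183,325,.076);T2=P(425,385,.076);print('tab tops',T1,T2)
s=ctrl.get_state();Rt=Ro.from_rotvec(s['tool_rot']).as_matrix()
yw=np.radians(-13.9);Y=np.array([-np.sin(yw),np.cos(yw),0]);X=np.array([np.cos(yw),np.sin(yw),0])
print('tool yaw',np.degrees(np.arctan2(-Rt[0,1],Rt[1,1])))
for n,q in(('blue wrist',(a+b)/2),('blue top',np.array([.4875,-.2774,0])),('seat',.484*X+.1027*Y)):
    print(n,q,'tool shift',Rt.T@(q-s['position']))
E
```

```text
mid [ 0.48768949 -0.27686913  0.016     ] len 0.12043771238743461 yaw -15.460244598796463
housing near edge 0.07149517772524001 [ 0.46788106 -0.26883321  0.03      ]
tab tops [ 0.47209968 -0.30515596  0.076     ] [ 0.5048293  -0.24648307  0.076     ]
tool yaw -14.562711990153765
blue wrist [ 0.48768949 -0.27686913  0.016     ] tool shift [-0.04499828 -0.04484458  0.22166209]
blue top [ 0.4875 -0.2774  0.    ] tool shift [-0.0448907  -0.04530865  0.23766493]
seat [ 0.4944982  -0.01657779  0.        ] tool shift [0.01391099 0.20888905 0.23590597]
```

Call:
step_arm(commands=[{"travel": [-0.03, -0.03, 0.0], "turn": [0, 0, 0]}, {"travel": [-0.045, -0.045, 0.025], "turn": [0, 0, 0]}, {"travel": [-0.045, -0.045, 0.06], "turn": [0, 0, 0]}, {"travel": [-0.045, -0.045, 0.095], "turn": [0, 0, 0]}, {"travel": [-0.045, -0.045, 0.12], "turn": [0, 0, 0]}])

```text
time: 2.75
position: [0.487, -0.2646, 0.1139]
tool_rot: [-0.386, -3.115, -0.001]
ft_force: [0.5, 0.5, 0.2]
grip_width: 1.0
grip_force: 0.0
```

Call:
step_arm(commands=[{"travel": [0, 0, 0.02], "turn": [0, 0, 0]}, {"travel": [0, 0, 0.04], "turn": [0, 0, 0]}, {"travel": [0, 0, 0.055], "turn": [0, 0, 0]}, {"travel": [0, 0, 0.061], "turn": [0, 0, 0]}, {"travel": [0, 0, 0.061], "turn": [0, 0, 0]}])

```text
time: 3.25
position: [0.4874, -0.2651, 0.0548]
tool_rot: [-0.386, -3.116, -0.001]
ft_force: [0.0, -0.4, -0.3]
grip_width: 1.002
grip_force: 0.4
```

```bash
python3 - <<'E'
from h import *
for i in range(2):
    s=ctrl.get_state();print(s['time'],s['position'],s['ft_force'],s['grip_force'])
    m,R,t=wristRt();im=ctrl.get_image('wrist')[:,:,::-1]
print(proj(m,np.array([.4876,-.277,.038]),R,t))
cv2.imwrite('pics/w3.png',im)
E
```

```text
3.25 [ 0.48739752 -0.26511201  0.05479233] [ 0.03324063 -0.39886076 -0.28973385] 0.40640353225171566
3.3 [ 0.48783762 -0.26517526  0.05542894] [ 0.175328   -0.75440609 -1.12283143] 0.39820387959480286
[263.98911579 250.08846249]
```

View pics/w3.png

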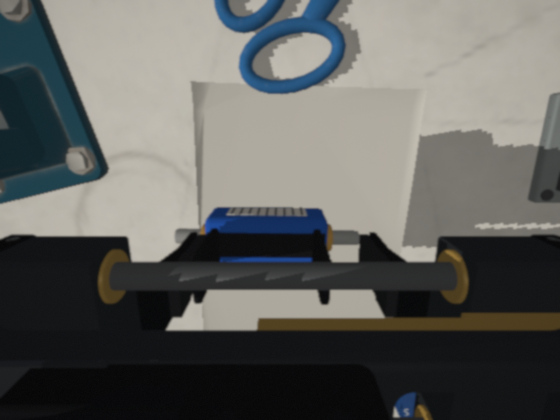

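The picture shows blue centred at column 267 against the tool's centre at 283, so the tool must go about 10.5 mm along -y. The fingers straddle the tabs without contact.

Call:
step_arm(commands=[{"travel": [-0.002, -0.005, 0], "turn": [0, 0, 0]}, {"travel": [-0.003, -0.0105, 0], "turn": [0, 0, 0.5]}, {"travel": [-0.003, -0.0105, 0], "turn": [0, 0, 0.5]}])

```text
time: 3.65
position: [0.4885, -0.2776, 0.0561]
tool_rot: [0.402, 3.115, -0.001]
ft_force: [-0.4, -0.4, -0.5]
grip_width: 1.002
grip_force: 0.0
```

Call:
step_arm(commands=[{"travel": [0, 0, 0], "turn": [0, 0, 0]}, {"travel": [0, 0, 0], "turn": [0, 0, 0]}, {"travel": [0, 0, 0], "turn": [0, 0, 0]}, {"travel": [0, 0, 0], "turn": [0, 0, 0]}, {"travel": [0, 0, 0], "turn": [0, 0, 0]}], gripper=0, force=30)

```text
time: 4.15
position: [0.4884, -0.2761, 0.0556]
tool_rot: [0.399, 3.116, 0.001]
ft_force: [0.0, 0.1, 1.3]
grip_width: 0.63
grip_force: 4.4
```

Call:
step_arm(commands=[{"travel": [0, 0, 0], "turn": [0, 0, 0]}, {"travel": [0, 0, 0], "turn": [0, 0, 0]}, {"travel": [0, 0, 0], "turn": [0, 0, 0]}, {"travel": [0, 0, 0], "turn": [0, 0, 0]}, {"travel": [0, 0, 0], "turn": [0, 0, 0]}])

```text
time: 4.65
position: [0.4885, -0.2762, 0.0559]
tool_rot: [0.399, 3.116, 0.001]
ft_force: [-2.1, 2.2, 5.6]
grip_width: 0.37
grip_force: 30.0
```

Call:
step_arm(commands=[{"travel": [0, 0, -0.01], "turn": [0, 0, 0]}, {"travel": [0, 0, -0.03], "turn": [0, 0, 0]}, {"travel": [0, 0, -0.055], "turn": [0, 0, 0]}, {"travel": [0, 0, -0.075], "turn": [0, 0, 0]}, {"travel": [0, 0, -0.08], "turn": [0, 0, 0]}])

```text
time: 5.15
position: [0.4892, -0.2776, 0.1377]
tool_rot: [0.4, 3.112, -0.002]
ft_force: [0.5, -0.4, -1.9]
grip_width: 0.366
grip_force: 30.0
```

Call:
step_arm(commands=[{"travel": [0.01, 0.02, 0], "turn": [0, 0, 0]}, {"travel": [0.02, 0.05, 0], "turn": [0, 0, 0]}, {"travel": [0.03, 0.09, 0], "turn": [0, 0, 0]}, {"travel": [0.04, 0.12, 0], "turn": [0, 0, 0]}, {"travel": [0.045, 0.14, 0], "turn": [0, 0, 0]}])

```text
time: 5.65
position: [0.4791, -0.1267, 0.1345]
tool_rot: [-0.395, -3.115, -0.002]
ft_force: [0.9, -0.6, -2.5]
grip_width: 0.374
grip_force: 30.0
```

```bash
python3 - <<'E'
from h import *
ctrl.get_image('top');ctrl.get_image('top');ctrl.get_image('top')
s=ctrl.get_state();Rt=Ro.from_rotvec(s['tool_rot']).as_matrix()
print(s['position'],s['grip_width'],s['grip_force'],s['ft_force'],'yaw',np.degrees(np.arctan2(-Rt[0,1],Rt[1,1])))
print(Rt.T@(np.array([.4945,-.0166,.0635])-s['position']))
E
```

```text
[ 0.47969255 -0.12795106  0.13475466] 0.37104576755364777 29.99950110912323 [ 0.57950566 -0.11749892 -1.91665031] yaw -14.421090351299386
[0.01331599 0.1115131  0.07129558]
```

Call:
step_arm(commands=[{"travel": [0.003, 0.03, 0], "turn": [0, 0, 0]}, {"travel": [0.006, 0.06, 0], "turn": [0, 0, 0]}, {"travel": [0.01, 0.09, 0], "turn": [0, 0, 0]}, {"travel": [0.013, 0.105, 0.0], "turn": [0, 0, -0.4]}, {"travel": [0.013, 0.1115, 0.0], "turn": [0, 0, -0.4]}])

```text
time: 6.3
position: [0.4955, -0.0181, 0.1351]
tool_rot: [-0.387, -3.117, 0.001]
ft_force: [0.4, -0.2, -2.3]
grip_width: 0.369
grip_force: 30.0
```

Call:
step_arm(commands=[{"travel": [0, 0, 0], "turn": [0, 0, 0]}, {"travel": [0, 0, 0.015], "turn": [0, 0, 0]}, {"travel": [0, 0, 0.015], "turn": [0, 0, 0]}])

```text
time: 6.6
position: [0.4943, -0.0206, 0.1192]
tool_rot: [-0.393, -3.114, 0.003]
ft_force: [-0.9, -0.6, -2.4]
grip_width: 0.371
grip_force: 30.0
```

```bash
python3 - <<'E'
from h import *
ctrl.get_image('top')
m,R,t=wristRt();s=ctrl.get_state();im=ctrl.get_image('wrist')[:,:,::-1];top=ctrl.get_image('top')
Rt=Ro.from_rotvec(s['tool_rot']).as_matrix()
print(s['position'],s['grip_width'],'yaw',np.degrees(np.arctan2(-Rt[0,1],Rt[1,1])),s['tool_rot'])
print(Rt.T@(np.array([.4945,-.0166,.0635])-s['position']))
yw=np.radians(-14);Y=np.array([-np.sin(yw),np.cos(yw),0]);X=np.array([np.cos(yw),np.sin(yw),0]);C=np.array([.4945,-.0166,0])
for n,q in(('near-left corner',C-.035*X-.075*Y+[0,0,.008]),('cheekL near inner',C-.026*X-.053*Y+[0,0,.042]),('cheekR',C-.026*X+.053*Y+[0,0,.042])):print(n,proj(m,q,R,t))
np.savez('w4.npz',R=R,t=t)
cv2.imwrite('pics/w4.png',cv2.resize(im[150:300,170:400],None,fx=3.4,fy=3.4,interpolation=cv2.INTER_CUBIC))
E
```

```text
[ 0.4947529  -0.02042285  0.11992884] 0.3701660982087501 yaw -14.379317955653784 [-3.92956862e-01 -3.11507845e+00  2.23582490e-03]
[0.00110217 0.00373291 0.05642467]
near-left corner [200.05316728 163.70479273]
cheekL near inner [218.12003617 181.42093627]
cheekR [358.04368411 180.3344314 ]
```

View pics/w4.png

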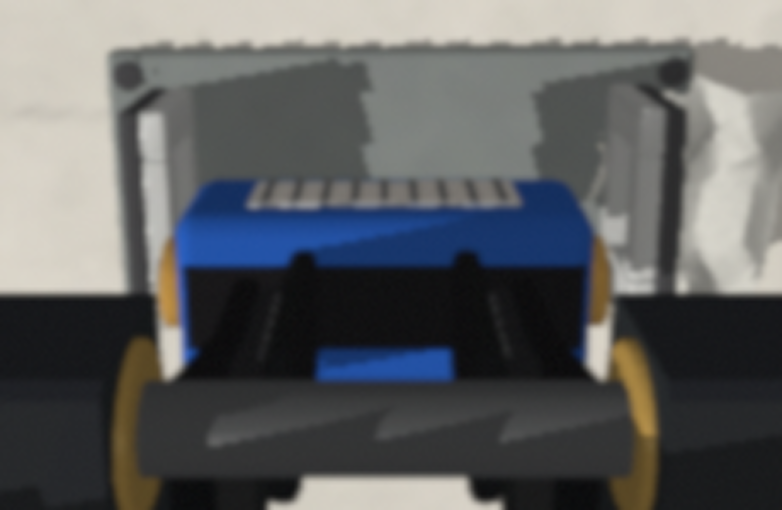

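The plate spans 108 to 692 in the crop, so the seat is about 4 mm toward +y of the tool. The housing is centred in the grip, and yaw matches to about 0.3°.

Call:
step_arm(commands=[{"travel": [0, 0.002, 0], "turn": [0, 0, 0]}, {"travel": [0, 0.0037, 0.0], "turn": [0, 0, 0]}, {"travel": [0, 0.0037, 0.01], "turn": [0, 0, 0]}, {"travel": [0, 0.0037, 0.022], "turn": [0, 0, 0]}, {"travel": [0, 0.0037, 0.032], "turn": [0, 0, 0]}])

```text
time: 7.25
position: [0.4959, -0.0147, 0.0871]
tool_rot: [-0.388, -3.116, 0.0]
ft_force: [-0.2, 0.6, -2.6]
grip_width: 0.37
grip_force: 30.0
```

Call:
step_arm(commands=[{"travel": [0, 0, 0.008], "turn": [0, 0, 0]}, {"travel": [0, 0, 0.016], "turn": [0, 0, 0]}, {"travel": [0, 0, 0.021], "turn": [0, 0, 0]}, {"travel": [0, 0, 0.023], "turn": [0, 0, 0]}, {"travel": [0, 0, 0.0235], "turn": [0, 0, 0]}])

```text
time: 7.75
position: [0.4966, -0.0149, 0.0649]
tool_rot: [-0.389, -3.117, 0.0]
ft_force: [0.3, 0.2, -1.7]
grip_width: 0.365
grip_force: 30.0
```

```bash
python3 - <<'E'
from h import *
for i in range(2):
    s=ctrl.get_state();print(s['position'],s['grip_width'],s['ft_force']);ctrl.get_image('top')
E
```

```text
[ 0.49659521 -0.01487981  0.06489278] 0.3648028111713642 [ 0.25428552  0.23694959 -1.68668532]
[ 0.49673949 -0.01485188  0.06510551] 0.36819203423632924 [-0.08104501  0.29076033 -2.70877032]
```

Call:
step_arm(commands=[{"travel": [0, 0, 0.001], "turn": [0, 0, 0]}, {"travel": [0, 0, 0.0015], "turn": [0, 0, 0]}, {"travel": [0, 0, 0.0015], "turn": [0, 0, 0]}])

```text
time: 8.15
position: [0.4969, -0.0148, 0.0639]
tool_rot: [0.389, 3.117, 0.001]
ft_force: [-0.4, -1.0, 1.0]
grip_width: 0.373
grip_force: 30.0
```

Call:
step_arm(commands=[{"travel": [0, 0, 0], "turn": [0, 0, 0]}, {"travel": [0, 0, 0], "turn": [0, 0, 0]}, {"travel": [0, 0, 0], "turn": [0, 0, 0]}, {"travel": [0, 0, 0], "turn": [0, 0, 0]}, {"travel": [0, 0, 0], "turn": [0, 0, 0]}], gripper=1)

```text
time: 8.65
position: [0.4965, -0.0155, 0.0636]
tool_rot: [-0.389, -3.117, 0.002]
ft_force: [-1.2, -2.9, -0.5]
grip_width: 0.736
grip_force: 1.7
```

Call:
step_arm(commands=[{"travel": [0, 0, 0], "turn": [0, 0, 0]}, {"travel": [0, 0, 0], "turn": [0, 0, 0]}, {"travel": [0, 0, 0], "turn": [0, 0, 0]}, {"travel": [0, 0, 0], "turn": [0, 0, 0]}, {"travel": [0, 0, 0], "turn": [0, 0, 0]}])

```text
time: 9.15
position: [0.4967, -0.0147, 0.0636]
tool_rot: [0.389, 3.117, 0.0]
ft_force: [0.3, -0.3, -1.1]
grip_width: 0.998
grip_force: 0.0
```

Call:
step_arm(commands=[{"travel": [0, 0, -0.01], "turn": [0, 0, 0]}, {"travel": [0, 0, -0.03], "turn": [0, 0, 0]}, {"travel": [0, 0, -0.06], "turn": [0, 0, 0]}, {"travel": [0, 0, -0.09], "turn": [0, 0, 0]}, {"travel": [0, 0, -0.12], "turn": [0, 0, 0]}])

```text
time: 9.65
position: [0.4965, -0.0151, 0.1855]
tool_rot: [0.389, 3.117, 0.001]
ft_force: [0.8, -0.2, 0.1]
grip_width: 1.001
grip_force: 0.0
```

Call:
step_arm(commands=[{"travel": [0.03, 0, 0], "turn": [0, 0, 0]}, {"travel": [0.06, 0, 0], "turn": [0, 0, 0]}, {"travel": [0.06, 0, 0], "turn": [0, 0, 0]}])

```text
time: 9.95
position: [0.4358, 0.0009, 0.184]
tool_rot: [-0.386, -3.117, -0.005]
ft_force: [0.4, 0.6, 0.0]
grip_width: 1.0
grip_force: 0.0
```

```bash
python3 - <<'E'
from h import *
ctrl.get_image('top')
m,R,t=wristRt();im=ctrl.get_image('wrist')[:,:,::-1];sd=ctrl.get_image('side')[:,:,::-1]
print(ctrl.get_state()['time'],ctrl.get_state()['position'])
u=proj(m,np.array([.4957,-.0155,.03]),R,t);print(u)
a=cv2.resize(im[max(int(u[1])-75,0):int(u[1])+75,int(u[0])-90:int(u[0])+90],(480,400),interpolation=cv2.INTER_CUBIC)
v=proj(ctrl.camera_model('side'),np.array([.4957,-.0155,.03])).astype(int)
b=cv2.resize(sd[v[1]-40:v[1]+40,v[0]-32:v[0]+32],(320,400),interpolation=cv2.INTER_CUBIC)
np.savez('w5.npz',R=R,t=t)
cv2.imwrite('pics/w5.png',np.hstack([a,b]))
E
```

```text
10.1 [ 4.39127151e-01 -2.08728137e-04  1.84288350e-01]
[281.61737925 247.00262145]
```

View pics/w5.png

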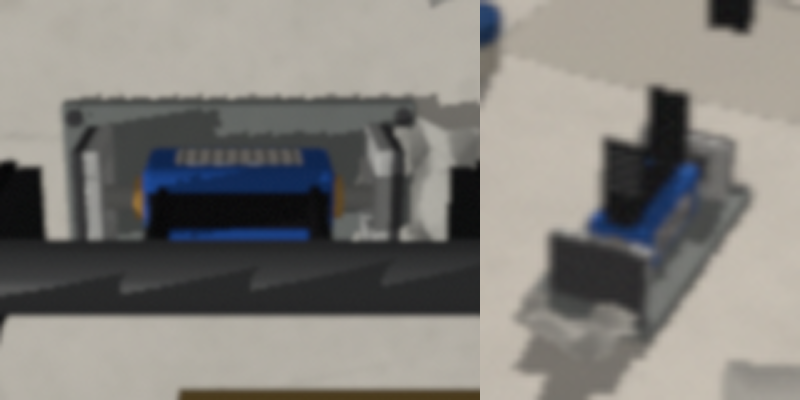

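The cartridge sits centred between the cheeks: housing mid is at column 238.5 and plate mid at 239.5. The tabs are spread to full free width, so the pins have sprung out, and the gripper is clear. I'm handing the job in.

```bash
python3 -c "
from bench import ctrl
print(ctrl.close_job())"
```

```text
the job is handed in; nothing more can be done
None
```

I handed the job in at about 10 s with the blue cartridge in the holder, centred between the cheeks. The tabs were back at free width (so the pins are out in the slots), the gripper was clear, and the orange cartridge was not touched; no verdict came back, so this rests on the last camera pictures.

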